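# Close the finish pot and set its wheel valve two turns open

### The arm

A 6-joint arm with a two-finger parallel gripper is mounted at the origin on the work surface. World frame = base frame: x ahead of the robot, y to its left, z up, the work surface at z = 0. Lengths are in m, angles in rad, forces in N, time in s.
With the tool pointing down it reaches from about 0.375 to 0.9 m from the base axis. Payload 3.1 kg.
Tool frame: the origin (TCP) lies between the finger pads, 19 mm behind the fingertips; this is the grasp point; z points along the fingers, y is the line along which they close (so a half turn about z gives the same grasp; the last joint's range is limited). The gripper opens to 87 mm and grips with 3 to 60 N. Pads are 19 mm wide; open, the fingers measure 117 mm over their backs; the gripper's body (75 mm by 190 mm) begins 51 mm behind the grasp point.
Start: joints at [0.947, 0.527, 1.433, -0, 1.181, -0.178], TCP at [0.269, 0.564, 0.241] pointing down, gripper open.
Joint ranges: [-3.08, 3.08], [-0.75, 2.2], [0.22, 2.44], [-1.43, 4.57], [0, 2.65], [-2.85, 2.85]. Speed limits (rad/s): [2.79, 2.79, 3.14, 3.14, 3.14, 3.14].

### API

Orientations are given as a unit quaternion [x, y, z, w].
In Python, from rig import get_obs, camera, hand_in gives the robot as it stands.
- The arm moves only by the shell command python3 -m pendant 'ROWS' [FORCE]. ROWS is JSON, a list that holds one entry, the list of rows, each a list of 7 numbers: the shift along the tool's x, y, z in m, then the turn, a rotation vector about the tool's x, y, z in degrees, then the opening, from 0 (shut) to 1 (fully open). In form: [[[x, y, z, ax, ay, az, fingers], ...]]. A call has exactly 5 rows; each row shifts and turns the commanded pose from where the row before left it, along the tool's axes as they then stand; what a row does not reach is not made up. A row lasts 1/8 s, in which the tool goes at most 62.5 mm and 10.7 degrees, less where a joint would pass 70% of its speed; a pose out of reach is approached as far as the arm can. A call with a gripper value outside its range is refused whole. The fingers move at their own pace and stop on an object; FORCE is the grip in N (left out, the last holds). Time passes only in rows, so rows that do not move let the fingers close, or fill a call up. It gives the time, the measured TCP pose, the force, the opening and the grip force at its end, in the units of the state.
- get_obs(): the state, without advancing time (a new reading comes with each control period).
- camera(name): name is "scene" or "top" or "wrist"; returns a dict with "img" (480x640x3 uint8, red, green, blue), "intrinsics" (3x3 intrinsics, pixels), "R" (3x3) and "t" (3): a world point X has camera coordinates R X + t; the wrist camera has in their place "T_tool_cam" (4x4, takes a point from camera to tool coordinates, whose origin is the TCP and whose axes are the flange's). Camera axes: x right, y down, z forward; pixel columns grow to the right and rows downward; lengths in m; the calibration is good to about 2 mm. A picture is of the moment at which its call begins: read the wrist's pose just before it. There is no depth.
- hand_in(): hands the job in; it is judged then, once.
The state is a dict: "time": time; "q": joint angles; "joint_velocities": joint speeds; "joint_torque": joint torques, N m; "position": TCP position; "tool_rot": TCP orientation; "ft_force": force on the tool from outside, world axes, zero at the start; "moment": the same for the moment, N m; "grip_width": finger opening in m; "grip_force": force on a finger pad.
Only numpy, scipy, OpenCV 4.12 (cv2) and the standard library are available. Lean on these libraries where they do the work, as an engineer would, in place of code of your own. Each camera call takes 0.05 s, during which the arm holds its last target. There are 200 camera calls.

### The job

The tin of stain is already in the feed pot: put the knobbed lid squarely on the pot, then swing the clamp right over and down onto the lid. Then turn the wheel valve by its crank handle clockwise until it is fully closed against its stop, back it off exactly two full turns, and finish while still gripping the crank handle there. Leave the other things on the bench where they are.

Things in the scene. Friction and masses are not known exactly. Their poses are not given: they have to be found in the camera images.
- station: Fixed feed station: dark steel plate, x -85..105, y -170..180, 12 mm thick, with an open steel pot (at y = -90 mm), a toggle clamp behind the pot, and a brass valve with a dark wheel (axis at y = +110 mm), both at x = 0. Origin on the bench; x away from the robot, y (left) from pot to valve, z up. Yaw varies by 15 degrees either way. A pipe joins pot and valve at 45 mm height.
- pot_rim (a point): Centre of the pot's mouth at rim height, 112 mm above the bench; axes as the station's. Pot outside diameter 120, inside diameter 112 mm; the tin inside is 25 mm below the rim.
- pot_lid: Loose round steel lid, 0.25-0.5 kg, right way up on the bench, left or right of the station. Origin: centre of its underside, z up. Plug 105 mm diameter (foot chamfered to 100), z 0..10 mm; disc 124 mm diameter, z 10..16; black upright cylindrical knob 24 mm diameter, z 16..48, on the axis. Seated, the disc rests on the rim: origin 10 mm below pot_rim, disc top 118 mm above the bench.
- clamp_pivot (a point): Pivot of the toggle clamp, 146 mm above the bench, on a bracket behind the pot, 78 mm from the pot's centre along the station's +x. Pivot axis = the station's y.
- clamp_ball (a point): Centre of the black 22 mm ball ending the clamp arm, 44 mm from the pivot. The arm is a 10 mm square steel bar; a spindle with a 14 mm rubber foot stands off its underside 28 mm from the pivot, 28 mm long. Clamp down: arm level, ball 34 mm from the pot's centre, 146 mm above the bench, foot just on the lid.
- clamp (a joint): Clamp angle, rad: 0 = down on the lid (stop), 1.57 = arm upright, growing as it swings open to the back (stop at 2.6). In the station's frame ball = pivot + 44 mm x (-cos q, 0, sin q). Starts at 2.25 to 2.5, leaning away from the pot. A stiff pivot (0.08 N m, 2 N at the ball) keeps it where it is left.
- valve_axis (a point): Point on the vertical axis of the valve wheel, at the height for gripping the crank handle, 145.5 mm above the bench; axes as the station's. Dark steel wheel of rim radius 45 mm, rim 12 mm thick, top of rim 121 mm above the bench.
- crank_grip (a point): Grip point on the crank handle's axis, 24 mm above the handle's foot, 145.5 mm above the bench, 45 mm from valve_axis.
- crank_handle: Black upright cylindrical crank handle on the wheel rim, 17 mm diameter, 41 mm tall, from 121.5 to 162.5 mm above the bench. Origin at the centre of its foot. It spins freely on its own pin, so a gripper can carry it round in a circle without turning itself.
- valve (a joint): Wheel angle, rad: 0 = closed against the stop, growing counter-clockwise from above (opening), 3.5 turns in all. At every whole turn the handle is on the robot's side of the axis (station's -x): handle = axis + 45 mm x (-cos q, -sin q) in the station's frame. Starts 0.4 to 1.4 turns open. Turning takes about 0.1 N m (2 to 3 N at the handle).
- stain_tin: Bystander: closed tin, 90 mm diameter, 70 mm tall, left or right of the station, on the other side from the lid. Origin under its centre.
- tin_cover: Bystander: flat aluminium tin cover, 90 mm diameter, 12 mm high, no knob. Not the pot's lid.
- glue_bottle: Bystander: bottle 60 mm diameter, 150 mm tall, at the right back.
- brush: Bystander: paint brush lying behind the station.
- frame_corner: Bystander: dark wooden picture-frame corner, 140 x 140 mm legs, 22 mm thick, lying at the right.
- sanding_block: Bystander: cork sanding block 100 x 60 x 30 mm, at the far left.
- gasket: Bystander: small rubber ring, 34 mm diameter, 6 mm thick, on the station's base plate between pot and valve.
Mind the look-alikes: they are no part of the job. Leave any purple look-alike of the pot_lid alone.

How it is judged:
On the way, in this order (a step that is already met when the one before it is completed fails the run):
1. the lid sits squarely on the pot (horizontal distance between pot_lid and pot_rim below 0.006 m and z of pot_lid in the frame of pot_rim below -0.008 m and angle between pot_lid's own z axis and vertical below 0.05 rad), for 0.2 s.
2. the clamp is down on the lid (value of joint clamp below 0.12 rad), for 0.2 s.
3. the valve is closed to its stop (value of joint valve below 0.1 rad), for 0.1 s.
At the end, for the whole second after the job is handed in: Lid on the pot (centred within 6 mm, fully down within 2 mm, level), clamp within 0.12 rad of fully down, valve at two turns from closed (12.57 rad) within 0.25 rad and still, the fingers gripping the crank handle with more than 4 N, the TCP within 30 mm of its grip point (all of step 1 and value of joint clamp below 0.12 rad and value of joint valve between 12.316 and 12.816 rad and velocity of joint valve between -0.1 and 0.1 rad/s and contact force between the fingers and crank_handle above 4 N and distance between the grasp point and crank_grip below 0.03 m); the arm keeps its last pose, push and grip.
It fails at once if a bystander was moved by more than 30 mm (distance of any of stain_tin, tin_cover, glue_bottle, brush, frame_corner, sanding_block, gasket from where it was at the start of the episode above 0.03 m).
It also fails if it takes over 72 s, if anything falls off the work surface, if the arm or the gripper's body presses on something with over 40 N, if the wrist force passes 120 N, or if a joint passes its speed limit or range.

## Working session

There is one attempt and no reset: what is moved stays moved. The work goes in short steps, Python scripts to look and compute and a shell command to move; the robot and the scene stay as the last step left them, time stands still between calls to the robot, and variables do not carry over. Pictures are saved under pics/ and viewed, at most 10 in all, crops included, and the job is handed in when it is done.

```bash
ls; mkdir -p pics; python3 - <<'E'
from rig import get_obs,camera
import cv2,json,numpy as np
o=get_obs();print({k:np.round(v,3).tolist() for k,v in o.items()})
for n in("scene","top"):
    c=camera(n);cv2.imwrite(f"pics/{n}0.png",c["img"][:,:,::-1])
    print(n,np.round(c["intrinsics"],1).tolist(),np.round(c["R"],3).tolist(),np.round(c["t"],3).tolist(), (-c["R"].T@c["t"]).round(3))
c=camera("wrist");print(np.round(c["T_tool_cam"],4).tolist(),c["intrinsics"])
E
```

```text
pics
{'time': 0.0, 'q': [0.946, 0.528, 1.434, -0.0, 1.181, -0.178], 'joint_velocities': [-0.001, 0.0, -0.001, -0.001, -0.0, -0.001], 'joint_torque': [0.0, -44.004, -17.659, 0.063, 0.058, -0.0], 'position': [0.269, 0.563, 0.24], 'tool_rot': [0.221, 0.975, -0.001, -0.0], 'ft_force': [0.174, -0.135, 0.514], 'moment': [0.01, 0.044, 0.008], 'grip_force': 0.0, 'grip_width': 0.087}
scene [[505.8, 0.0, 316.5], [0.0, 505.8, 233.2], [0.0, 0.0, 1.0]] [[-0.492, 0.871, 0.012], [0.732, 0.421, -0.536], [-0.472, -0.255, -0.844]] [0.222, -0.318, 1.733] [1.16  0.382 1.289]
top [[617.9, 0.0, 326.4], [0.0, 617.9, 244.4], [0.0, 0.0, 1.0]] [[0.001, -1.0, -0.013], [-0.988, 0.001, -0.152], [0.152, 0.013, -0.988]] [0.023, 0.514, 1.363] [0.301 0.005 1.425]
[[0.0002, -0.9664, -0.2569, 0.0709], [1.0, 0.0001, 0.0004, -0.0003], [-0.0004, -0.2569, 0.9664, -0.1439], [0.0, 0.0, 0.0, 1.0]] [[423.40649558   0.         319.00837487]
 [  0.         423.40649558 236.48035443]
 [  0.           0.           1.        ]]
```

View pics/top0.png

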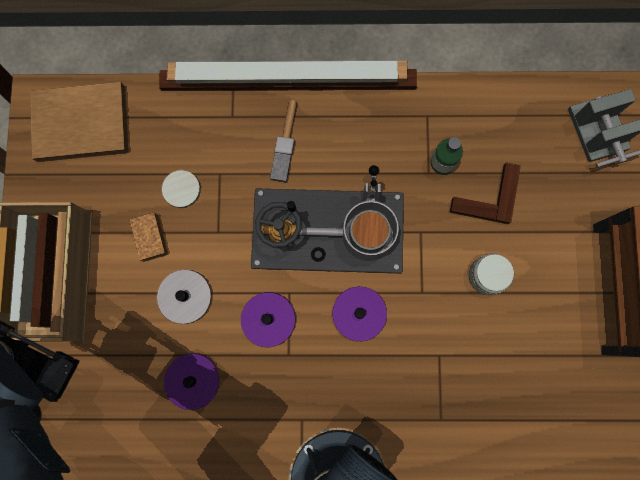

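View pics/scene0.png

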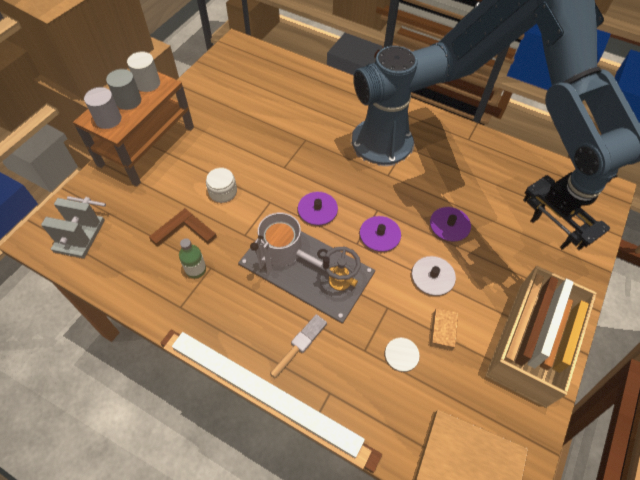

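Candidates for the lid in the top view are the grey lid with a black knob at (183,296), purple look-alikes at (268,320), (360,313) and (191,381), and the knobless white tin cover at (181,188). I choose the grey one at (183,296), which is at (434,275) in the scene view. I'll check it and the station in one crop sheet.

```bash
cat > h.py <<'E'
import numpy as np,cv2
from scipy.spatial.transform import Rotation as Rot
from rig import get_obs,camera
def cam(n):
    o=get_obs();c=camera(n);K=c["intrinsics"]
    if n=="wrist":
        T=np.eye(4);T[:3,:3]=Rot.from_quat(o["tool_rot"]).as_matrix();T[:3,3]=o["position"];T=T@np.array(c["T_tool_cam"])
        R=T[:3,:3].T;t=-R@T[:3,3]
    else: R,t=np.array(c["R"]),np.array(c["t"])
    return dict(img=c["img"][:,:,::-1].copy(),K=np.array(K),R=R,t=t,C=-R.T@t)
def ray(c,p):
    p=np.atleast_2d(p).astype(float);d=np.c_[p,np.ones(len(p))]@np.linalg.inv(c["K"]).T@c["R"]
    return d/np.linalg.norm(d,axis=1)[:,None]
def plane(c,p,z):
    d=ray(c,p);return c["C"]+d*((z-c["C"][2])/d[:,2])[:,None]
def proj(c,X):
    x=(np.atleast_2d(X)@c["R"].T+c["t"])@c["K"].T;return x[:,:2]/x[:,2:]
def tri(cs,ps):
    A=np.zeros((3,3));b=np.zeros(3);L=[]
    for c,p in zip(cs,ps):
        d=ray(c,p)[0];P=np.eye(3)-np.outer(d,d);A+=P;b+=P@c["C"];L.append((P,c["C"]))
    X=np.linalg.solve(A,b);return X,[np.linalg.norm(P@(X-C)) for P,C in L]
def circ(P):
    P=P[:,:2];s=np.linalg.lstsq(np.c_[2*P,np.ones(len(P))],(P**2).sum(1),rcond=None)[0]
    r=np.sqrt(s[2]+s[0]**2+s[1]**2);return s[0],s[1],r,np.std(np.linalg.norm(P-s[:2],axis=1)-r)
def blobs(c,mask,box,amin=15):
    x0,y0,x1,y1=box;m=np.zeros(mask.shape,np.uint8);m[y0:y1,x0:x1]=mask[y0:y1,x0:x1]
    n,l,s,ce=cv2.connectedComponentsWithStats(m)
    return [(ce[i].round(1),s[i].tolist(),(l==i).astype(np.uint8)) for i in range(1,n) if s[i,4]>=amin]
E
python3 - <<'E'
from h import *
t,s=cam("top"),cam("scene");v=[x["img"].max(2) for x in(t,s)]
def cr(c,x,y,w,h,k): return cv2.resize(c["img"][y:y+h,x:x+w],None,fx=k,fy=k,interpolation=cv2.INTER_CUBIC)
out=np.zeros((600,800,3),np.uint8)
out[:300,:500]=cr(t,240,150,200,120,2.5)[:300,:500]
out[300:600,:500]=cr(s,230,200,167,100,3)[:300,:500]
out[:240,520:760]=cr(t,150,260,80,80,3);out[300:540,520:760]=cr(s,400,240,80,80,3)
cv2.imwrite("pics/crop.png",out)
for n,c,vv,bx in(("lidT",t,v[0],(160,272,206,322)),("lidS",s,v[1],(415,260,452,290)),("ballT",t,v[0],(360,160,390,182)),("ballS",s,v[1],(240,235,268,262)),("hanT",t,v[0],(280,198,300,216)),("hanS",s,v[1],(310,245,345,285))):
    for th in(40,60):
        print(n,th,[(b[0].tolist(),b[1]) for b in blobs(c,(vv<th).astype(np.uint8),bx,10)])
E
```

```text
lidT 40 [([181.7, 295.4], [176, 291, 13, 10, 106])]
lidT 60 [([181.7, 295.6], [175, 291, 14, 11, 116])]
lidS 40 []
lidS 60 []
ballT 40 [([373.4, 170.3], [369, 166, 10, 10, 83]), ([373.0, 180.1], [371, 178, 5, 4, 12])]
ballT 60 [([373.4, 170.3], [369, 165, 10, 11, 89]), ([373.3, 179.5], [371, 177, 6, 5, 19])]
ballS 40 []
ballS 60 []
hanT 40 [([289.5, 208.3], [280, 201, 20, 15, 133])]
hanT 60 [([288.7, 208.7], [280, 201, 20, 15, 234])]
hanS 40 []
hanS 60 [([325.2, 264.3], [324, 261, 4, 7, 17])]
```

View pics/crop.png

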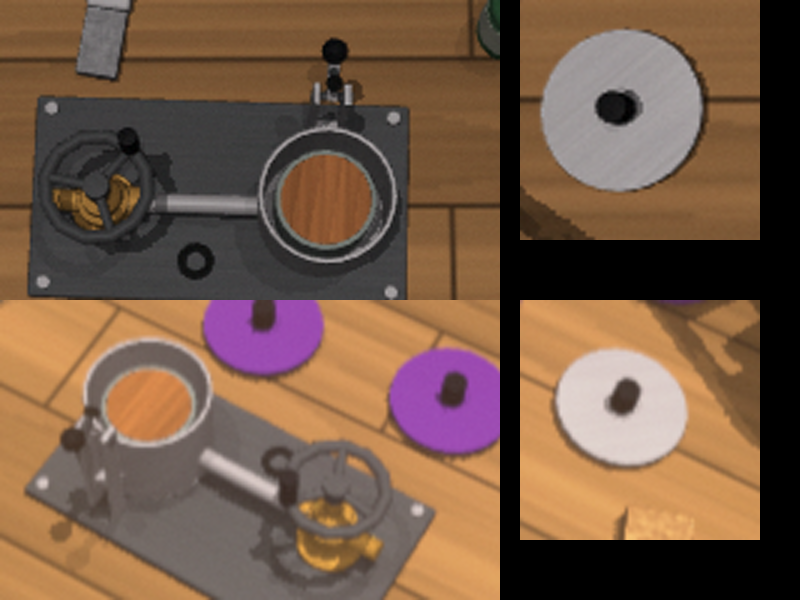

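The crop shows the grey lid with its black knob (top 182,296, scene 435,272), which matches the description. The pot is at (371,229), the ball at (373,170), the crank handle at (291,206) and the plate bolts at the four corners. Next I measure.

```bash
python3 - <<'E'
from h import *
t,s=cam("top"),cam("scene")
print("R",Rot.from_quat(get_obs()["tool_rot"]).as_matrix().round(2).tolist())
# bolts: bright, relative to dark plate
B=[]
for c,pts in((t,[(260,193),(397,197),(257,263),(396,267)]),(s,[(244,261),(369,270)])):
    g=c["img"].min(2); 
    for x,y in pts:
        w=g[y-6:y+7,x-6:x+7].astype(float);m=(w>(w.max()+np.median(w))/2);yy,xx=np.nonzero(m);p=(xx.mean()+x-6,yy.mean()+y-6)
        X=plane(c,p,.012)[0];print("bolt",np.round(p,1),m.sum(),X.round(4))
# lid disc
for n,c,bx,th in(("T",t,(145,255,225,340),110),("S",s,(400,240,470,310),150)):
    hsv=cv2.cvtColor(c["img"],cv2.COLOR_BGR2HSV);m=((hsv[...,1]<60)&(hsv[...,2]>th)).astype(np.uint8)
    b=max(blobs(c,m,bx),key=lambda b:b[1][4]);k=max(cv2.findContours(b[2],cv2.RETR_EXTERNAL,cv2.CHAIN_APPROX_NONE)[0],key=len)[:,0]
    h=cv2.convexHull(k)[:,0];e=cv2.fitEllipse(k);print("lid",n,np.round(circ(plane(c,k,.016)),4),"ell",np.round(e[0],1))
    # pot rim: edge ring points by outer contour
    hull=np.zeros_like(m);cv2.fillConvexPoly(hull,h,1);dk=(hull&(c["img"].max(2)<(60 if n=="T" else 110))).astype(np.uint8)
    print(" knob",[(q[0],q[1]) for q in blobs(c,dk,bx,20)])
for n,c,bx,th in(("T",t,(335,195,405,265),(90,110,130)),("S",s,(250,205,305,262),(150,170,190))):
    hsv=cv2.cvtColor(c["img"],cv2.COLOR_BGR2HSV)
    for h_ in th:
        m=((hsv[...,1]<70)&(hsv[...,2]>h_)).astype(np.uint8)
        for b in blobs(c,m,bx,100)[:3]:
            k=max(cv2.findContours(b[2],cv2.RETR_EXTERNAL,cv2.CHAIN_APPROX_NONE)[0],key=len)[:,0];print("rim",n,h_,b[1],np.round(circ(plane(c,k,.112)),4))
for n,c,(x0,y0,x1,y1) in(("S",s,(246,236,262,254)),("S",s,(318,248,334,272))):
    g=c["img"].max(2)[y0:y1,x0:x1];print(g)
E
```

```text
R [[-0.9, 0.43, -0.0], [0.43, 0.9, -0.0], [0.0, -0.0, -1.0]]
bolt [260.1 192.7] 18 [0.6408 0.1794 0.012 ]
bolt [397.1 196.6] 18 [ 0.631  -0.1416  0.012 ]
bolt [256.8 262.2] 20 [0.4764 0.1843 0.012 ]
bolt [395.8 266.4] 19 [ 0.4667 -0.136   0.012 ]
bolt [243.7 260.5] 14 [ 0.6316 -0.1403  0.012 ]
bolt [368.6 269.6] 13 [0.4789 0.1862 0.012 ]
lid T [0.398  0.3505 0.0602 0.0007] ell [183.3 296.3]
 knob [(array([181.7, 295.6]), [175, 291, 14, 11, 116])]
lid S [0.4048 0.3542 0.06   0.0008] ell [433.4 275.4]
 knob [(array([434.5, 272. ]), [430, 267, 10, 11, 82])]
rim T 90 [335, 199, 64, 56, 366] [ 0.54   -0.0696  0.0601  0.0043]
rim T 90 [347, 210, 44, 40, 204] [ 0.5357 -0.0706  0.0427  0.0019]
rim T 110 [344, 199, 55, 56, 255] [ 0.5402 -0.073   0.0584  0.0009]
rim T 110 [351, 210, 39, 39, 138] [ 0.5355 -0.0715  0.0411  0.0008]
rim T 130 [344, 199, 55, 56, 197] [ 0.54   -0.0731  0.058   0.0009]
rim S 150 [258, 213, 43, 36, 229] [ 0.5445 -0.0691  0.0531  0.0088]
[[146 155 170 187 195 199 200 200 201 201 199 180  98  77  74  77]
 [170 153 149 155 172 185 195 198 199 201 197 166  95  74  71  73]
[... 1982 characters left out ...]
  64  65  86 116 117 117 115]
 [214 211 208 196 156  79  60  60  59  59  65  89 114 117 118 116]
 [203 212 215 207 153  80  59  61  59  58  65  95 110 111 114 114]
 [180 193 204 194 131  72  59  59  60  60  64  93 109 105 112 116]
 [152 169 177 151 119  69  58  59  60  61  67  92 105 108 112 113]
 [116 135 146 132 117  71  60  58  60  60  66  94 105 107 112 116]
 [ 84  94 111 116 117  80  61  60  59  61  74 101 123 155 163 160]
 [ 73  75  86  97 105  91  72  63  70  78  93 119 176 219 223 188]
 [ 74  74  72  77  84  92  83  74  86 103 112 132 197 223 224 178]
 [ 76  73  73  71  74  75  83  76  86 105 116 118 152 190 186 181]
 [ 76  73  74  74  75  73  71  74  81  94 110 116 116 130 140 156]]
```

```bash
python3 -m pendant '[[[0,0,0,0,0,-4.76,1],[0,0,0,0,0,-4.76,1],[0,0,0,0,0,-4.76,1],[0,0,0,0,0,-4.76,1],[0,0,0,0,0,-4.76,1]]]'
python3 -m pendant '[[[-0.0275,-0.0415,0.008,0,0,0,1],[-0.0275,-0.0415,0.008,0,0,0,1],[-0.0275,-0.0415,0.008,0,0,0,1],[-0.0275,-0.0415,0.008,0,0,0,1],[-0.0275,-0.0415,0.008,0,0,0,1]]]'
cat >> h.py <<'E'
def lid(c,z=.016):
    hsv=cv2.cvtColor(c["img"],cv2.COLOR_BGR2HSV);m=((hsv[...,1]<60)&(hsv[...,2]>110)).astype(np.uint8)
    b=max(blobs(c,m,(0,0,640,480),500),key=lambda b:b[1][4]);k=max(cv2.findContours(b[2],cv2.RETR_EXTERNAL,cv2.CHAIN_APPROX_NONE)[0],key=len)
    hull=np.zeros_like(m);cv2.fillConvexPoly(hull,cv2.convexHull(k),1)
    return b[1],circ(plane(c,k[:,0],z)),blobs(c,(hull&(c["img"].max(2)<70)).astype(np.uint8),(0,0,640,480),100)
E
python3 - <<'E'
from h import *
w=cam("wrist");cv2.imwrite("pics/w1.png",w["img"]);o=get_obs();print(o["time"],o["position"])
s,ci,k=lid(w);print(s,np.round(ci,4),[(b[0],b[1]) for b in k])
t,s=cam("top"),cam("scene")
print("knob",tri([t,s],[(181.7,295.5),(434.5,272)]),"ball",tri([t,s],[(373.4,170.3),(254.2,246.4)]))
E
```

```text
time: 0.98
position: [0.2694, 0.5639, 0.2412]
tool_rot: [0.014, 1.0, -0.0, -0.0]
ft_force: [-0.2, -0.4, 0.9]
grip_width: 0.0872
grip_force: 0.0
time: 1.6
position: [0.4014, 0.3511, 0.2012]
tool_rot: [0.015, 1.0, 0.0, 0.0]
ft_force: [0.2, 0.5, -0.9]
grip_width: 0.0871
grip_force: 0.0
1.65 [0.40396873 0.34625445 0.20015732]
[244, 135, 155, 153, 17456] [4.001e-01 3.530e-01 6.110e-02 3.000e-04] [(array([321.2, 219.8]), [306, 201, 31, 38, 926])]
knob (array([0.39875128, 0.35311024, 0.02280539]), [np.float64(0.0006386571777809803), np.float64(0.0006386571777809086)]) ball (array([ 0.64975434, -0.07580615,  0.17111631]), [np.float64(0.0007959321121504798), np.float64(0.0007959321121505836)])
```

View pics/w1.png

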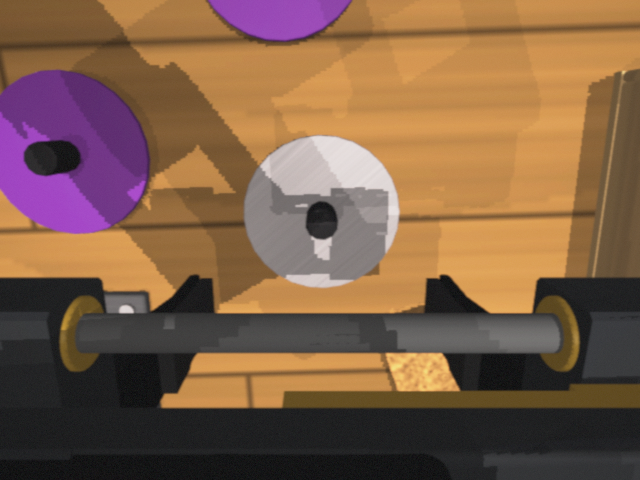

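The wrist view shows the grey lid centred at (321,212) with its knob at (321,220); purple look-alikes are at the left and top. The pose wasn't settled, so I'll measure again at rest and from a second, lower place.

```bash
python3 -m pendant '[[[0,0,0,0,0,0,1],[0,0,0,0,0,0,1],[0,0,0,0,0,0,1],[0,0,0,0,0,0,1],[0,0,0,0,0,0,1]]]'
cat > m.py <<'E'
from h import *
w=cam("wrist");s,ci,k=lid(w);print(np.round(w["C"],4),s,np.round(ci,4),[(b[0],b[1]) for b in k])
k=max(k,key=lambda b:b[1][4]);ys=k[1][1]; print("knob top-end (px top row) on z=.048:",plane(w,(k[0][0],ys),.048)[0].round(4))
np.save("obs_%d.npy"%int(get_obs()["time"]*100),np.r_[w["C"],ray(w,k[0])[0],ray(w,(s[0]+s[2]/2-.5,s[1]))[0],ray(w,(s[0]+s[2]/2-.5,s[1]+s[3]-1))[0]])
E
python3 m.py
python3 -m pendant '[[[0.01,0.02,0.01,0,0,0,1],[0.01,0.02,0.01,0,0,0,1],[0.0,0.0,0.01,0,0,0,1],[0,0,0,0,0,0,1],[0,0,0,0,0,0,1]]]'
python3 m.py
python3 -c "
from h import *;print({k:np.round(v,4).tolist() for k,v in get_obs().items() if k in('position','tool_rot')})"
```

```text
time: 2.38
position: [0.4004, 0.3526, 0.2013]
tool_rot: [0.015, 1.0, 0.0, 0.0]
ft_force: [-0.3, 0.3, 0.1]
grip_width: 0.0871
grip_force: 0.0
[0.3294 0.3548 0.3452] [242, 137, 156, 152, 17414] [4.002e-01 3.530e-01 6.110e-02 3.000e-04] [(array([319.2, 221.4]), [304, 203, 31, 37, 932])]
knob top-end (px top row) on z=.048: [0.3839 0.3535 0.048 ]
time: 3.05
position: [0.3823, 0.3924, 0.1714]
tool_rot: [0.016, 1.0, -0.0, 0.0]
ft_force: [-0.1, -0.7, -1.1]
grip_width: 0.0871
grip_force: 0.0
[0.3113 0.3947 0.3153] [183, 166, 168, 148, 18389] [0.397  0.3543 0.0591 0.0029] [(array([263.1, 258.2]), [244, 237, 38, 43, 1239]), (array([204.6, 286.5]), [191, 275, 23, 31, 291])]
knob top-end (px top row) on z=.048: [0.3817 0.356  0.048 ]
{'position': [0.3824, 0.3925, 0.1716], 'tool_rot': [0.0157, 0.9999, 0.0001, 0.0003]}
```

```bash
python3 - <<'E'
import numpy as np,glob
a=[np.load(f) for f in sorted(glob.glob("obs_*.npy"))]
def tr(rs):
    A=sum(np.eye(3)-np.outer(d,d) for c,d in rs);b=sum((np.eye(3)-np.outer(d,d))@c for c,d in rs);return np.linalg.solve(A,b)
for i in range(1,2): print("knob",tr([(x[:3],x[3:6]) for x in a]))
c,d=a[0][:3],a[0][3:6]
for z in(.03,.036):print(z,c+d*(z-c[2])/d[2])
E
```

```text
knob [0.40049759 0.35302364 0.0342068 ]
0.03 [0.40138695 0.35295741 0.03      ]
0.036 [0.4000174  0.35299166 0.036     ]
```

Knob mid-height is 34 mm and the lid is at (0.400, 0.353), consistent across views and with the given sizes. Grasping.

```bash
python3 -m pendant '[[[-0.0096,-0.0194,0.02,0,0,0,1],[-0.0095,-0.0194,0.02,0,0,0,1],[0,0,0.03,0,0,0,1],[0,0,0.03,0,0,0,1],[0,0,0.02,0,0,0,1]]]'
python3 -m pendant '[[[0,0,0.012,0,0,0,1],[0,0,0,0,0,0,1],[0,0,0,0,0,0,0.1],[0,0,0,0,0,0,0.1],[0,0,0,0,0,0,0.1]]]' 25
python3 -m pendant '[[[0,0,0,0,0,0,0.1],[0,0,0,0,0,0,0.1],[0,0,-0.02,0,0,0,0.1],[0,0,-0.03,0,0,0,0.1],[0,0,-0.04,0,0,0,0.1]]]' 25
```

```text
time: 3.72
position: [0.4002, 0.353, 0.0505]
tool_rot: [0.016, 1.0, -0.0, -0.0]
ft_force: [0.4, -0.1, 0.2]
grip_width: 0.087
grip_force: 0.0
time: 4.35
position: [0.4, 0.3538, 0.0399]
tool_rot: [0.015, 1.0, 0.0, 0.001]
ft_force: [-0.2, 0.2, -0.3]
grip_width: 0.0646
grip_force: 0.0
time: 4.97
position: [0.399, 0.3531, 0.1294]
tool_rot: [0.015, 1.0, -0.001, -0.001]
ft_force: [0.1, 0.4, -0.3]
grip_width: 0.0154
grip_force: 0.0
```

The fingers were still closing when the lift began, so I missed the grip. I'll reopen and re-measure.

```bash
python3 -m pendant '[[[0.01,0,-0.04,0,0,0,1],[0,0,-0.03,0,0,0,1],[0,0,0,0,0,0,1],[0,0,0,0,0,0,1],[0,0,0,0,0,0,1]]]'
python3 -m pendant '[[[0,0,0,0,0,0,1],[0,0,0,0,0,0,1],[0,0,0,0,0,0,1],[0,0,0,0,0,0,1],[0,0,0,0,0,0,1]]]'
python3 m.py; python3 -c "
from h import *;cv2.imwrite('pics/w2.png',cam('wrist')['img']);print({k:np.round(v,4).tolist() for k,v in get_obs().items() if k in('position','tool_rot')})"
```

```text
time: 5.6
position: [0.389, 0.3533, 0.1979]
tool_rot: [0.015, 1.0, -0.001, -0.001]
ft_force: [-0.2, -0.8, -0.5]
grip_width: 0.0571
grip_force: 0.0
time: 6.22
position: [0.3897, 0.3539, 0.1993]
tool_rot: [0.015, 1.0, 0.0, 0.0]
ft_force: [0.1, 0.5, -0.2]
grip_width: 0.0867
grip_force: 0.0
[0.3188 0.3561 0.3432] [241, 151, 155, 151, 17175] [4.001e-01 3.530e-01 6.110e-02 3.000e-04] [(array([318. , 235.9]), [303, 217, 31, 38, 944])]
knob top-end (px top row) on z=.048: [0.383  0.3536 0.048 ]
{'position': [0.3897, 0.3539, 0.1993], 'tool_rot': [0.0152, 0.9999, 0.0, 0.0]}
```

```bash
python3 -m pendant '[[[-0.0104,-0.0005,0.04,0,0,0,0.7],[0,0,0.04,0,0,0,0.7],[0,0,0.04,0,0,0,0.7],[0,0,0.025,0,0,0,0.7],[0,0,0.0155,0,0,0,0.7]]]'
python3 -m pendant '[[[0,0,0,0,0,0,0.7],[0,0,0,0,0,0,0.1],[0,0,0,0,0,0,0.1],[0,0,0,0,0,0,0.1],[0,0,0,0,0,0,0.1]]]' 25
python3 -m pendant '[[[0,0,0,0,0,0,0.1],[0,0,0,0,0,0,0.1],[0,0,0,0,0,0,0.1],[0,0,0,0,0,0,0.1],[0,0,0,0,0,0,0.1]]]' 25
```

```text
time: 6.95
position: [0.3998, 0.3528, 0.0375]
tool_rot: [0.015, 1.0, -0.0, -0.001]
ft_force: [0.6, -0.6, -0.3]
grip_width: 0.0615
grip_force: 0.0
time: 7.58
position: [0.4003, 0.3532, 0.0392]
tool_rot: [0.015, 1.0, 0.0, 0.0]
ft_force: [0.0, 0.5, 0.3]
grip_width: 0.0289
grip_force: 0.0
time: 8.2
position: [0.4002, 0.353, 0.039]
tool_rot: [0.015, 1.0, 0.0, 0.0]
ft_force: [0.2, -0.4, 5.6]
grip_width: 0.0234
grip_force: 25.0
```

```bash
python3 -m pendant '[[[0,0,-0.02,0,0,0,0.1],[0,0,-0.05,0,0,0,0.1],[0,0,-0.06,0,0,0,0.1],[0,0,-0.06,0,0,0,0.1],[0,0,-0.06,0,0,0,0.1]]]' 25
python3 -m pendant '[[[-0.0297,-0.043,0,0,0,0,0.1],[-0.0297,-0.043,0,0,0,0,0.1],[-0.0297,-0.043,0,0,0,0,0.1],[-0.0297,-0.043,0,0,0,0,0.1],[-0.0297,-0.043,0,0,0,0,0.1]]]' 25
python3 -m pendant '[[[-0.0297,-0.043,0,0,0,0,0.1],[0,0,0,0,0,0,0.1],[0,0,0,0,0,0,0.1],[0,0,0,0,0,0,0.1],[0,0,0,0,0,0,0.1]]]' 25
python3 -c "
from h import *;w=cam('wrist');cv2.imwrite('pics/w3.png',w['img']);print({k:np.round(v,4).tolist() for k,v in get_obs().items() if k in('position','tool_rot')})
print(proj(w,[[.5408,-.0732,.112],[.5469,.1267,.112]]))"
```

```text
time: 8.82
position: [0.3989, 0.3525, 0.2891]
tool_rot: [0.015, 1.0, -0.001, -0.001]
ft_force: [2.2, 1.5, -4.0]
grip_width: 0.0234
grip_force: 25.0
time: 9.45
position: [0.5415, 0.1322, 0.2869]
tool_rot: [0.015, 1.0, 0.0, -0.002]
ft_force: [0.7, 0.0, -4.0]
grip_width: 0.0233
grip_force: 25.0
time: 10.07
position: [0.5696, 0.0909, 0.2886]
tool_rot: [0.014, 1.0, 0.0, -0.0]
ft_force: [0.7, 0.1, -3.5]
grip_width: 0.0232
grip_force: 25.0
{'position': [0.5698, 0.0907, 0.2887], 'tool_rot': [0.0144, 0.9999, 0.0, -0.0001]}
[[101.72314076 187.76249246]
 [364.93405712 188.24281913]]
```

View pics/w3.png

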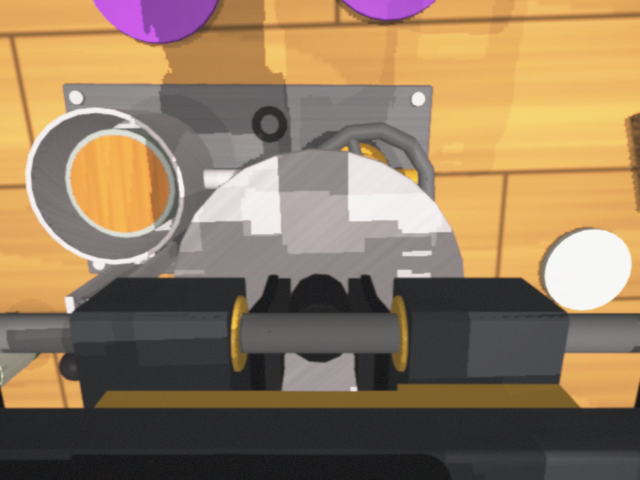

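The wrist view shows the pot rim clear on the left, centre about (105,187), front plate bolts at (76,97) and (418,99), and the lid held level. Now fit the rim.

```bash
python3 - <<'E'
from h import *
w=cam("wrist");g=w["img"].min(2).astype(float);g=cv2.GaussianBlur(g,(3,3),0)
c0=np.array([104,187.]);P=[];Q=[]
for a in np.deg2rad(np.arange(100,330,4)):   # left+top arcs; peak of bright rim along radial line
    r=np.arange(66,90,.5);xy=c0+np.outer(r,[np.cos(a),np.sin(a)])
    v=cv2.remap(g.astype(np.float32),xy[:,0].astype(np.float32)[None],xy[:,1].astype(np.float32)[None],cv2.INTER_LINEAR)[0]
    i=v.argmax()
    if v[i]>150: P.append(xy[i])
P=np.array(P);W=plane(w,P,.112);s=np.array(circ(W))
for _ in range(3):
    e=np.abs(np.linalg.norm(W[:,:2]-s[:2],axis=1)-s[2]);k=e<.002;s=np.array(circ(W[k]))
print("rim mid-radius (expect .058)",s.round(4),k.sum(),len(P))
for z in (.107,.117): print(z,np.round(circ(plane(w,P[k],z)),4))
for x,y in((76,97),(418,99)):
    q=g[y-8:y+9,x-8:x+9];m=q>(q.max()+np.median(q))/2;yy,xx=np.nonzero(m);print("bolt",plane(w,(xx.mean()+x-8,yy.mean()+y-8),.012).round(4))
# residual tilt of held lid: disc visible outline, fitted at z of disc top
o=get_obs();print(np.round(o["position"],4),np.round(o["tool_rot"],4))
E
```

```text
rim mid-radius (expect .058) [ 5.419e-01 -7.090e-02  5.780e-02  2.000e-04] 56 58
0.107 [ 5.426e-01 -7.340e-02  5.870e-02  2.000e-04]
0.117 [ 5.412e-01 -6.830e-02  5.690e-02  2.000e-04]
bolt [[ 0.4675 -0.136   0.012 ]]
bolt [[0.478  0.1874 0.012 ]]
[0.57   0.0906 0.2889] [ 0.0145  0.9999 -0.      0.    ]
```

```bash
python3 -m pendant '[[[-0.0017,-0.054,0,0,0,0,0.1],[-0.0017,-0.054,0,0,0,0,0.1],[-0.0017,-0.054,0,0,0,0,0.1],[-0.0017,-0.054,0,0,0,0,0.1],[-0.0017,-0.054,0,0,0,0,0.1]]]' 25
python3 -m pendant '[[[-0.0017,-0.054,0,0,0,0,0.1],[0,0,0,0,0,0,0.1],[0,0,0,0,0,0,0.1],[0,0,0,0,0,0,0.1],[0,0,0,0,0,0,0.1]]]' 25
cat > rim.py <<'E'
from h import *
w=cam("wrist");g=cv2.GaussianBlur(w["img"].min(2),(3,3),0).astype(np.float32)
o=get_obs();print(np.round(o["position"],4),np.round(o["tool_rot"],4))
th=np.linspace(0,2*np.pi,120);c0=np.array([.541,-.072]);
for it in range(2):
    P=[];
    for a in th:
        r=np.arange(.053,.064,.0003);X=np.c_[c0[0]+r*np.cos(a),c0[1]+r*np.sin(a),np.full(len(r),.112)];xy=proj(w,X).astype(np.float32)
        if xy.min()<1 or (xy[:,0]>638).any(): continue
        v=cv2.remap(g,xy[:,0][None],xy[:,1][None],cv2.INTER_LINEAR)[0];i=v.argmax()
        if v[i]>150 and v[i]-v.min()>50 and 2<i<len(r)-3: P.append(X[i])
    W=np.array(P);s=np.array(circ(W))
    for _ in range(4):
        e=np.abs(np.linalg.norm(W[:,:2]-s[:2],axis=1)-s[2]);k=e<.0012;s=np.array(circ(W[k]))
    c0=s[:2];print("rim",s.round(4),k.sum(),len(P), "angles",np.rad2deg(np.arctan2(*(W[k][:,1::-1]-c0[::-1]).T))[::6].round())
E
python3 rim.py; python3 -c "
from h import *;w=cam('wrist');cv2.imwrite('pics/w4.png',w['img'])"
```

```text
time: 10.8
position: [0.5707, -0.1816, 0.289]
tool_rot: [0.015, 1.0, -0.0, 0.0]
ft_force: [-0.0, -0.2, -4.4]
grip_width: 0.0235
grip_force: 25.0
time: 11.42
position: [0.5708, -0.233, 0.2889]
tool_rot: [0.014, 1.0, 0.0, -0.0]
ft_force: [0.5, -0.0, -5.1]
grip_width: 0.0235
grip_force: 25.0
[ 0.5709 -0.2332  0.2889] [ 0.0143  0.9999 -0.      0.    ]
rim [ 5.418e-01 -7.100e-02  5.780e-02  2.000e-04] 120 120 angles [  -1.   17.   36.   55.   73.   92.  110.  128.  146.  165. -178. -160.
 -142. -124. -106.  -89.  -71.  -53.  -35.  -16.]
rim [ 5.418e-01 -7.100e-02  5.780e-02  2.000e-04] 120 120 angles [  -0.   18.   36.   54.   73.   91.  109.  127.  145.  163. -178. -160.
 -142. -124. -106.  -88.  -70.  -51.  -33.  -15.]
```

View pics/w4.png

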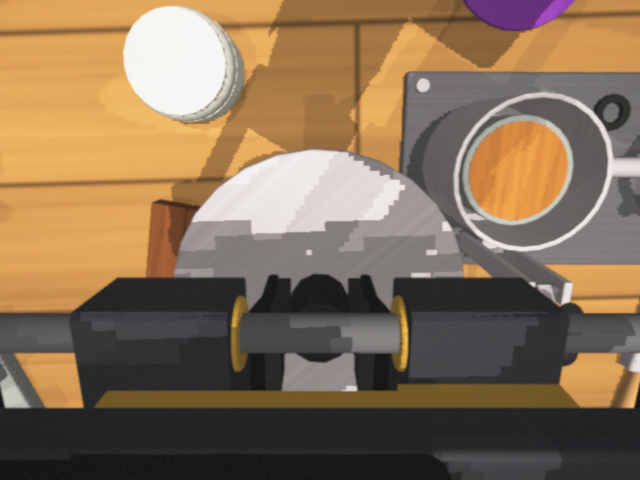

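The rim shows as a full circle about (533,172). Both wrist views agree on (0.5418, -0.0710), with a radius that confirms the 112 mm height. Next: over the pot, then lower.

```bash
python3 -m pendant '[[[0.0084,0.0403,0,0,0,0,0.1],[0.0084,0.0403,0,0,0,0,0.1],[0.0084,0.0403,0,0,0,0,0.1],[0.0085,0.0402,0,0,0,0,0.1],[0,0,0,0,0,0,0.1]]]' 25
python3 -m pendant '[[[0,0,0.04,0,0,0,0.1],[0,0,0.04,0,0,0,0.1],[0,0,0.03,0,0,0,0.1],[0,0,0.015,0,0,0,0.1],[0,0,0,0,0,0,0.1]]]' 25
python3 - <<'E'
from h import *
o=get_obs();print(np.round(o["position"],4),np.round(o["tool_rot"],4))
E
```

```text
time: 12.15
position: [0.5407, -0.0689, 0.289]
tool_rot: [0.013, 1.0, 0.001, -0.001]
ft_force: [0.8, -0.5, -5.3]
grip_width: 0.0234
grip_force: 25.0
time: 12.78
position: [0.5419, -0.0727, 0.1632]
tool_rot: [0.015, 1.0, 0.0, -0.001]
ft_force: [0.6, -0.4, -3.9]
grip_width: 0.0236
grip_force: 25.0
[ 0.5419 -0.0727  0.1632] [ 1.530e-02  9.999e-01  1.000e-04 -6.000e-04]
```

```bash
python3 -m pendant '[[[0,0,0.002,0,0,0,0.1],[0,0,0,0,0,0,0.1],[0,0,0,0,0,0,0.1],[0,0,0,0,0,0,0.1],[0,0,0,0,0,0,0.1]]]' 25
python3 - <<'E'
from h import *
o=get_obs();print(np.round(o["position"],4),np.round(o["tool_rot"],4))
t=cam("top");print(np.round(lid(t,.16-.039+.016)[1],4))
E
```

```text
time: 13.4
position: [0.542, -0.0724, 0.1619]
tool_rot: [0.015, 1.0, -0.0, 0.0]
ft_force: [0.0, 0.8, -5.3]
grip_width: 0.0234
grip_force: 25.0
[ 0.542  -0.0724  0.1619] [ 1.520e-02  9.999e-01 -1.000e-04  2.000e-04]
[0.8826 0.0103 0.3855 0.2088]
```

```bash
python3 -m pendant '[[[0,0.0014,0,0,0,0,0.1],[0,0,0.007,0,0,0,0.1],[0,0,0.007,0,0,0,0.1],[0,0,0.006,0,0,0,0.1],[0,0,0.0,0,0,0,0.1]]]' 25
python3 -m pendant '[[[0,0,0.001,0,0,0,0.1],[0,0,0.0,0,0,0,0.1],[0,0,0,0,0,0,0.1],[0,0,0,0,0,0,0.1],[0,0,0.0,0,0,0,0.1]]]' 25
```

```text
time: 14.08
position: [0.5418, -0.0709, 0.1412]
tool_rot: [0.015, 1.0, 0.0, -0.0]
ft_force: [-0.3, 0.2, -4.8]
grip_width: 0.023
grip_force: 25.0
time: 14.7
position: [0.542, -0.071, 0.1408]
tool_rot: [0.015, 1.0, -0.0, 0.0]
ft_force: [0.2, -0.5, -2.5]
grip_width: 0.0232
grip_force: 25.0
```

```bash
python3 -m pendant '[[[0,0,0.001,0,0,0,0.1],[0,0,0.0,0,0,0,0.6],[0,0,0,0,0,0,0.6],[0,0,0,0,0,0,0.6],[0,0,0.0,0,0,0,0.6]]]' 25
python3 -m pendant '[[[0,0,-0.02,0,0,0,0.6],[0,0,-0.05,0,0,0,0.6],[0,0,-0.05,0,0,0,0.6],[0,0,-0.02,0,0,0,0.6],[0,0,0,0,0,0,0.6]]]'
python3 -m pendant '[[[0,0,0,0,0,0,1],[0,0,0,0,0,0,1],[0,0,0,0,0,0,1],[0,0,0,0,0,0,1],[0,0,0,0,0,0,1]]]'
python3 - <<'E'
from h import *
o=get_obs();w=cam("wrist");print(np.round(o["position"],4));cv2.imwrite("pics/w5.png",w["img"])
for z in(.118,):
    s,ci,k=lid(w,z);print(s,np.round(ci,4),[(b[0],b[1]) for b in k])
E
```

```text
time: 15.32
position: [0.5421, -0.071, 0.1397]
tool_rot: [0.015, 1.0, -0.0, 0.0]
ft_force: [-0.1, -0.4, -0.9]
grip_width: 0.05
grip_force: 0.0
time: 15.95
position: [0.5429, -0.0713, 0.2815]
tool_rot: [0.015, 1.0, -0.001, 0.002]
ft_force: [-0.7, -0.5, 0.4]
grip_width: 0.0525
grip_force: 0.0
time: 16.58
position: [0.542, -0.071, 0.2795]
tool_rot: [0.015, 1.0, 0.0, -0.0]
ft_force: [-0.4, 0.3, -0.6]
grip_width: 0.0857
grip_force: 0.0
[ 0.542  -0.071   0.2795]
[236, 138, 301, 172, 31696] [ 0.5521 -0.0327  0.0864  0.0233] [(array([318.8, 229.5]), [303, 209, 33, 41, 1087]), (array([441.7, 290.3]), [424, 275, 45, 28, 849])]
```

View pics/w5.png

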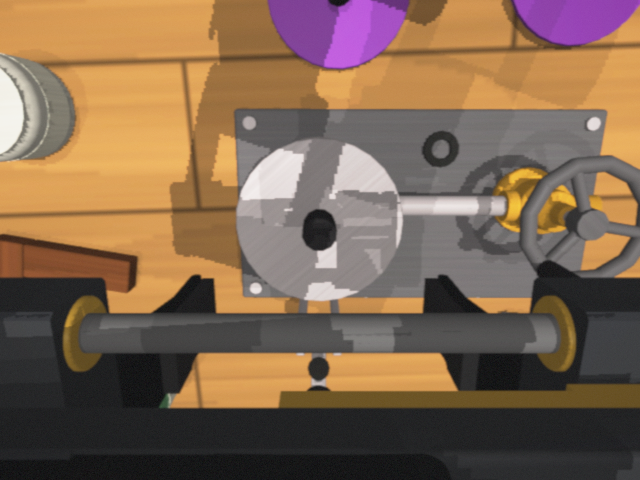

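The lid is seated and concentric, spanning (237..403, 138..301). The ball is just in view at the bottom, about (318,390), with the spindle foot at (318,370). I'll check the lid fit on its visible arc, then look at the ball from two places.

```bash
cat > ball.py <<'E'
from h import *
import sys
w=cam("wrist");o=get_obs();print(np.round(o["position"],4))
bx=[int(a) for a in sys.argv[1:5]]
for b in blobs(w,(w["img"].max(2)<70).astype(np.uint8),bx,60): print(b[0],b[1],plane(w,b[0],.174).round(4),np.round(np.r_[w["C"],ray(w,b[0])[0]],5).tolist())
E
python3 - <<'E'
from h import *
w=cam("wrist");hsv=cv2.cvtColor(w["img"],cv2.COLOR_BGR2HSV);m=((hsv[...,1]<60)&(hsv[...,2]>110)).astype(np.uint8);m[:,395:]=0
b=max(blobs(w,m,(0,0,640,480),500),key=lambda b:b[1][4]);k=max(cv2.findContours(b[2],cv2.RETR_EXTERNAL,cv2.CHAIN_APPROX_NONE)[0],key=len)[:,0];k=k[(k[:,1]<270)&(k[:,0]<392)]
for z in(.115,.118,.122): print(z,np.round(circ(plane(w,k,z)),4))
E
python3 -m pendant '[[[-0.03,0,0,0,0,0,1],[-0.03,0,0,0,0,0,1],[-0.03,0,0,0,0,0,1],[-0.028,0,0,0,0,0,1],[0,0,0,0,0,0,1]]]'
python3 -m pendant '[[[0,0,0,0,0,0,1],[0,0,0,0,0,0,1],[0,0,0,0,0,0,1],[0,0,0,0,0,0,1],[0,0,0,0,0,0,1]]]'
python3 ball.py 240 150 400 310
python3 -m pendant '[[[0.015,0.015,0.015,0,0,0,1],[0.015,0.015,0.015,0,0,0,1],[0,0,0,0,0,0,1],[0,0,0,0,0,0,1],[0,0,0,0,0,0,1]]]'
python3 ball.py 200 150 400 310; python3 -c "
from h import *;w=cam('wrist');cv2.imwrite('pics/w6.png',w['img'])"
```

```text
0.115 [ 0.5361 -0.076   0.0606  0.0058]
0.118 [ 0.5354 -0.076   0.0601  0.0057]
0.122 [ 0.5346 -0.0759  0.0593  0.0056]
time: 17.3
position: [0.6613, -0.0747, 0.2793]
tool_rot: [0.015, 1.0, -0.0, 0.0]
ft_force: [-0.6, -0.5, -0.3]
grip_width: 0.0873
grip_force: 0.0
time: 17.92
position: [0.6598, -0.0746, 0.2799]
tool_rot: [0.015, 1.0, -0.0, 0.0]
ft_force: [-0.5, 0.9, 0.0]
grip_width: 0.0868
grip_force: 0.0
[ 0.6598 -0.0746  0.2798]
[317.7 183.8] [304, 163, 29, 45, 732] [[ 0.6231 -0.074   0.174 ]] [0.58886, -0.07236, 0.42379, 0.1358, -0.00668, -0.99071]
[318.3 230.4] [300, 213, 37, 36, 990] [[ 0.6515 -0.0746  0.174 ]] [0.58886, -0.07236, 0.42379, 0.24318, -0.00855, -0.96994]
time: 18.6
position: [0.6321, -0.0445, 0.2506]
tool_rot: [0.015, 1.0, -0.0, 0.001]
ft_force: [0.6, -0.1, -0.4]
grip_width: 0.0872
grip_force: 0.0
[ 0.6319 -0.0445  0.2505]
[262.5 248.8] [249, 231, 27, 38, 689] [[ 0.626  -0.0749  0.174 ]] [0.56085, -0.04216, 0.39435, 0.28076, -0.1411, -0.94935]
[265.  292.7] [247, 274, 37, 36, 1100] [[ 0.6516 -0.0752  0.174 ]] [0.56085, -0.04216, 0.39435, 0.37729, -0.13728, -0.91586]
[205.7 294.5] [200, 279, 13, 31, 382] [[ 0.6517 -0.1084  0.174 ]] [0.56085, -0.04216, 0.39435, 0.36719, -0.26786, -0.89074]
```

View pics/w6.png

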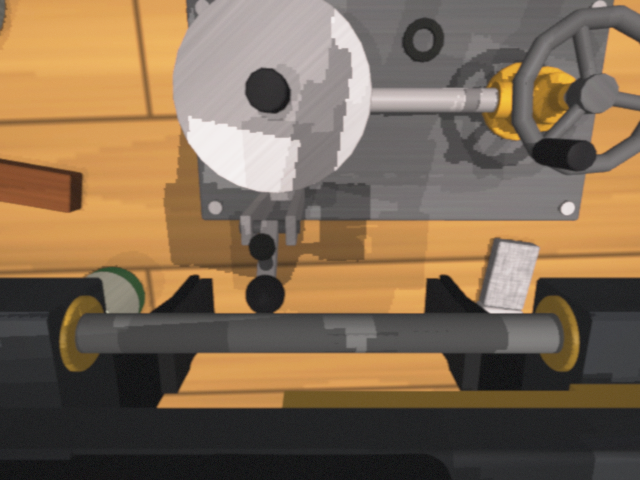

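The ball is at (265,293) and the foot at (262,247). Both views put the ball at (0.6515, -0.075) on z = 0.174, which matches the 44 mm arm at q≈2.42. Gripping the ball.

```bash
python3 -m pendant '[[[-0.0103,-0.0149,0,0,0,0,0.7],[-0.0102,-0.0149,0,0,0,0,0.7],[0,0,0.03,0,0,0,0.7],[0,0,0.03,0,0,0,0.7],[0,0,0.0125,0,0,0,0.7]]]'
python3 -m pendant '[[[0,0,0,0,0,0,0.6],[0,0,0,0,0,0,0.15],[0,0,0,0,0,0,0.15],[0,0,0,0,0,0,0.15],[0,0,0,0,0,0,0.15]]]' 15
python3 -m pendant '[[[0,0,0,0,0,0,0.15],[0,0,0,0,0,0,0.15],[0,0,0,0,0,0,0.15],[0,0,0,0,0,0,0.15],[0,0,0,0,0,0,0.15]]]' 15
python3 - <<'E'
import numpy as np
q0=2.418
for b in np.linspace(q0,-.03,13):
    p=44*np.array([-np.cos(b),np.sin(b)])
    if b<q0: d=p-l;print("tool x %.1f z %.1f"%(-d[0],-d[1]))
    l=p
E
```

```text
time: 19.32
position: [0.65, -0.0751, 0.1751]
tool_rot: [0.016, 1.0, 0.0, -0.001]
ft_force: [-0.1, 0.2, -0.6]
grip_width: 0.0611
grip_force: 0.0
time: 19.95
position: [0.6507, -0.0748, 0.1778]
tool_rot: [0.015, 1.0, -0.001, 0.0]
ft_force: [-0.5, -0.8, 0.4]
grip_width: 0.0208
grip_force: 15.1
time: 20.58
position: [0.6509, -0.0747, 0.1776]
tool_rot: [0.015, 1.0, -0.001, 0.001]
ft_force: [0.2, -4.8, 2.8]
grip_width: 0.0207
grip_force: 15.0
tool x 6.6 z -6.1
tool x 7.7 z -4.6
tool x 8.5 z -3.0
tool x 8.9 z -1.2
tool x 8.9 z 0.6
tool x 8.6 z 2.4
tool x 8.0 z 4.1
tool x 7.0 z 5.7
tool x 5.7 z 6.9
tool x 4.1 z 7.9
tool x 2.4 z 8.6
tool x 0.6 z 8.9
```

```bash
python3 -m pendant '[[[0.0066,0,-0.0061,0,0,0,0.15],[0.0077,0,-0.0046,0,0,0,0.15],[0.0085,0,-0.003,0,0,0,0.15],[0.0089,0,-0.0012,0,0,0,0.15],[0.0089,0,0.0006,0,0,0,0.15]]]' 15
python3 -m pendant '[[[0.0086,0,0.0024,0,0,0,0.15],[0.008,0,0.0041,0,0,0,0.15],[0.007,0,0.0057,0,0,0,0.15],[0,0,0,0,0,0,0.15],[0,0,0,0,0,0,0.15]]]' 15
```

```text
time: 21.2
position: [0.6106, -0.0734, 0.1908]
tool_rot: [0.015, 1.0, -0.0, 0.001]
ft_force: [3.6, -4.4, -5.2]
grip_width: 0.0208
grip_force: 15.0
time: 21.82
position: [0.5857, -0.0725, 0.1786]
tool_rot: [0.015, 1.0, -0.0, -0.001]
ft_force: [0.8, -5.2, -1.5]
grip_width: 0.0205
grip_force: 15.0
```

```bash
python3 -m pendant '[[[0.0057,0,0.0069,0,0,0,0.15],[0.0041,0,0.0079,0,0,0,0.15],[0.0024,0,0.0086,0,0,0,0.15],[0.0006,0,0.0070,0,0,0,0.15],[0,0,0,0,0,0,0.15]]]' 15
python3 -m pendant '[[[0,0,0.002,0,0,0,0.15],[0,0,0,0,0,0,0.15],[0,0,0,0,0,0,0.15],[0,0,0,0,0,0,0.15],[0,0,0,0,0,0,0.15]]]' 15
```

```text
time: 22.45
position: [0.5723, -0.0721, 0.1477]
tool_rot: [0.015, 1.0, -0.0, -0.001]
ft_force: [1.3, -5.8, -1.6]
grip_width: 0.0208
grip_force: 15.0
time: 23.08
position: [0.5723, -0.072, 0.1463]
tool_rot: [0.015, 1.0, -0.0, -0.001]
ft_force: [-0.8, -5.5, 1.6]
grip_width: 0.0202
grip_force: 15.0
```

```bash
python3 -m pendant '[[[-0.002,0,0.003,0,0,0,0.15],[0,0,0.002,0,0,0,0.15],[0,0,0,0,0,0,0.15],[0,0,0,0,0,0,0.15],[0,0,0,0,0,0,0.15]]]' 15
```

```text
time: 23.7
position: [0.5735, -0.0721, 0.1437]
tool_rot: [0.015, 1.0, -0.0, -0.002]
ft_force: [-6.0, -5.4, 16.8]
grip_width: 0.0203
grip_force: 15.0
```

The 17 N reaction shows the clamp is against its stop. Releasing, then over to the valve.

```bash
python3 -m pendant '[[[0,0,-0.002,0,0,0,0.6],[0,0,0,0,0,0,0.6],[0,0,0,0,0,0,0.6],[0,0,0,0,0,0,0.6],[0,0,-0.02,0,0,0,0.6]]]' 15
python3 -m pendant '[[[0,0,-0.05,0,0,0,1],[0,0,-0.05,0,0,0,1],[0.008,0.05,0,0,0,0,1],[0.008,0.05,0,0,0,0,1],[0.008,0.05,0,0,0,0,1]]]'
python3 -m pendant '[[[0.008,0.05,0,0,0,0,1],[0,0,0,0,0,0,1],[0,0,0,0,0,0,1],[0,0,0,0,0,0,1],[0,0,0,0,0,0,1]]]'
python3 - <<'E'
from h import *
w=cam("wrist");o=get_obs();print(np.round(o["position"],4));t=cam("top");s=cam("scene")
out=np.zeros((600,800,3),np.uint8);out[:330,:440]=cv2.resize(w["img"],(440,330));
out[:280,450:800]=cv2.resize(s["img"][195:295,230:355],(350,280));out[330:600,:400]=cv2.resize(t["img"][160:260,245:393],(400,270))
cv2.imwrite("pics/m7.png",out)
print(proj(w,[[.548,.129,.1455],[.5418,-.071,.118]]).round())
for b in blobs(w,(w["img"].max(2)<60).astype(np.uint8),(150,60,500,305),150): print(b[0],b[1])
E
```

```text
time: 24.32
position: [0.574, -0.071, 0.1623]
tool_rot: [0.015, 1.0, 0.001, -0.002]
ft_force: [-0.6, 0.1, -0.8]
grip_width: 0.0517
grip_force: 0.0
time: 24.95
position: [0.5556, 0.0804, 0.2638]
tool_rot: [0.016, 1.0, 0.0, -0.0]
ft_force: [0.1, 0.1, 0.8]
grip_width: 0.0858
grip_force: 0.0
time: 25.58
position: [0.5499, 0.1279, 0.2638]
tool_rot: [0.016, 1.0, -0.0, -0.0]
ft_force: [0.3, 0.0, -0.5]
grip_width: 0.0868
grip_force: 0.0
[0.5498 0.128  0.2639]
[[320. 235.]
 [ 36. 226.]]
[226.3 146.8] [210, 129, 35, 37, 581]
[277.1 284.9] [262, 264, 30, 41, 929]
[193.1 292.4] [163, 275, 50, 30, 994]
[444.9 292.8] [426, 276, 50, 29, 938]
```

View pics/m7.png

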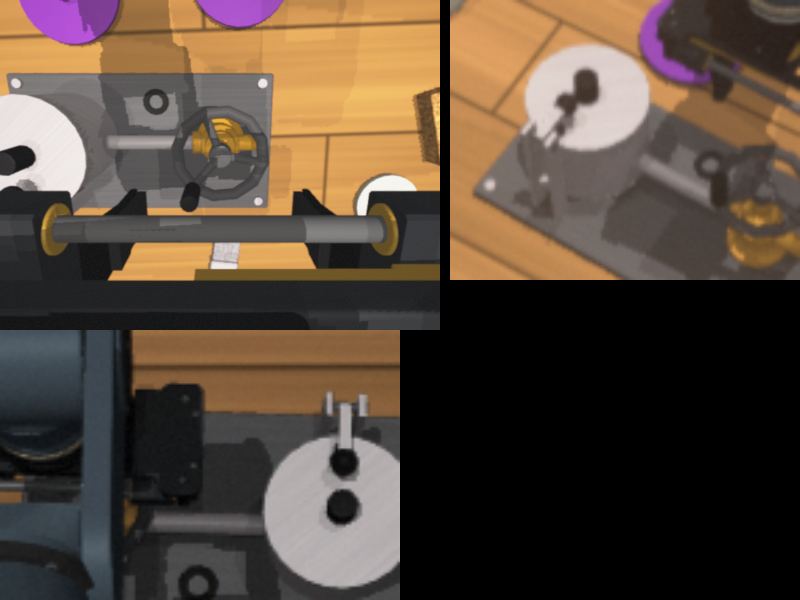

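The composite shows the lid on the pot, the clamp arm level over it with the ball beside the knob, and the crank handle at (277,285) in the wrist view. I'll measure it from a second place too.

```bash
cat > hd.py <<'E'
from h import *
import os
w=cam("wrist");o=get_obs();g=w["img"].max(2)
b=max([b for b in blobs(w,(g<62).astype(np.uint8),(215,170,425,312),150)],key=lambda b:-abs(b[0][0]-320)+b[1][4]/10)
print(b[0],b[1],plane(w,b[0],.142).round(4))
L=np.load("hd.npy") if os.path.exists("hd.npy") else np.zeros((0,6))
L=np.vstack([L,np.r_[w["C"],ray(w,b[0])[0]]]);np.save("hd.npy",L)
A=0;v=0
for r in L:P=np.eye(3)-np.outer(r[3:],r[3:]);A=A+P;v=v+P@r[:3]
if len(L)>1:
    X=np.linalg.solve(A,v);ax=np.array([.548,.129]);d=X[:2]-ax;y=-.031
    sd=np.array([d[0]*np.cos(y)+d[1]*np.sin(y),-d[0]*np.sin(y)+d[1]*np.cos(y)])
    print("handle",X.round(4),"r",np.linalg.norm(d).round(4),"q mod 2pi",np.arctan2(-sd[1],-sd[0])%(2*np.pi))
print(np.round(o["position"],4))
E
python3 hd.py
python3 -m pendant '[[[-0.02,0.01,-0.01,0,0,0,1],[-0.02,0.01,-0.02,0,0,0,1],[0,0,0,0,0,0,1],[0,0,0,0,0,0,1],[0,0,0,0,0,0,1]]]'
python3 hd.py
python3 -m pendant '[[[0.0,-0.03,0.03,0,0,0,1],[0,-0.02,0.02,0,0,0,1],[0,0,0,0,0,0,1],[0,0,0,0,0,0,1],[0,0,0,0,0,0,1]]]'
python3 hd.py
```

```text
[276.6 285.3] [262, 264, 31, 44, 969] [[0.5825 0.0991 0.142 ]]
[0.5497 0.1285 0.2639]
time: 26.4
position: [0.5887, 0.1475, 0.2929]
tool_rot: [0.015, 1.0, -0.0, -0.001]
ft_force: [0.8, -0.6, -0.8]
grip_width: 0.087
grip_force: 0.0
[250.5 220.5] [234, 201, 38, 38, 811] [[0.5825 0.0989 0.142 ]]
handle [0.5825 0.099  0.1421] r 0.0457 q mod 2pi 2.4565476428668305
[0.5889 0.1476 0.2931]
time: 27.08
position: [0.5892, 0.0987, 0.2451]
tool_rot: [0.015, 1.0, 0.0, 0.001]
ft_force: [-0.8, -0.2, -0.9]
grip_width: 0.0868
grip_force: 0.0
[318.8 235.1] [305, 214, 29, 43, 1030] [[0.5833 0.099  0.142 ]]
handle [0.583  0.0989 0.1413] r 0.0461 q mod 2pi 2.462250252041085
[0.5891 0.0987 0.245 ]
```

The handle is at (0.583, 0.099), mid-height 141 mm, radius 45 mm, q = 2.46 mod 2π (0.39 or 1.39 turns open). Gripping it, and tabulating the arc increments.

```bash
python3 -m pendant '[[[0.0063,0,0,0,0,0,0.7],[0,0,0.03,0,0,0,0.7],[0,0,0.03,0,0,0,0.7],[0,0,0.025,0,0,0,0.7],[0,0,0.0125,0,0,0,0.7]]]'
python3 -m pendant '[[[0,0,0,0,0,0,0.6],[0,0,0,0,0,0,0.05],[0,0,0,0,0,0,0.05],[0,0,0,0,0,0,0.05],[0,0,0,0,0,0,0.05]]]' 25
python3 -m pendant '[[[0,0,0,0,0,0,0.05],[0,0,0,0,0,0,0.05],[0,0,0,0,0,0,0.05],[0,0,0,0,0,0,0.05],[0,0,0,0,0,0,0.05]]]' 25
python3 - <<'E'
import numpy as np
f=lambda a:45*np.array([np.cos(np.radians(a)),-np.sin(np.radians(a))])
print("141->126",(f(126)-f(141)).round(1))
for k in range(20,0,-1): print(18*k,"->",18*k-18,(f(18*k-18)-f(18*k)).round(1))
from h import *;o=get_obs();p=o["position"][:2]-np.array([.548,.129]);print(o["position"],np.linalg.norm(p))
E
```

```text
time: 27.75
position: [0.5813, 0.0984, 0.1454]
tool_rot: [0.015, 1.0, 0.0, -0.001]
ft_force: [-0.6, -0.5, 0.3]
grip_width: 0.0617
grip_force: 0.0
time: 28.38
position: [0.5825, 0.0981, 0.1468]
tool_rot: [0.015, 1.0, -0.0, 0.0]
ft_force: [-0.6, -0.1, -0.0]
grip_width: 0.0198
grip_force: 0.0
time: 29.0
position: [0.5823, 0.0983, 0.1467]
tool_rot: [0.015, 1.0, 0.0, 0.0]
ft_force: [-0.5, 2.8, 4.0]
grip_width: 0.0164
grip_force: 25.0
141->126 [ 8.5 -8.1]
360 -> 342 [-2.2 13.9]
342 -> 324 [-6.4 12.5]
324 -> 306 [-10.  10.]
306 -> 288 [-12.5   6.4]
288 -> 270 [-13.9   2.2]
270 -> 252 [-13.9  -2.2]
252 -> 234 [-12.5  -6.4]
234 -> 216 [-10. -10.]
216 -> 198 [ -6.4 -12.5]
198 -> 180 [ -2.2 -13.9]
180 -> 162 [  2.2 -13.9]
162 -> 144 [  6.4 -12.5]
144 -> 126 [ 10. -10.]
126 -> 108 [12.5 -6.4]
108 -> 90 [13.9 -2.2]
90 -> 72 [13.9  2.2]
72 -> 54 [12.5  6.4]
54 -> 36 [10. 10.]
36 -> 18 [ 6.4 12.5]
18 -> 0 [ 2.2 13.9]
[0.58233372 0.09828762 0.14670202] 0.04606576393943037
```

```bash
python3 -m pendant '[[[0.0085,-0.0081,0,0,0,0,0.05],[0.0125,-0.0064,0,0,0,0,0.05],[0.0139,-0.0022,0,0,0,0,0.05],[0.0139,0.0022,0,0,0,0,0.05],[0.0125,0.0064,0,0,0,0,0.05]]]' 25
python3 -m pendant '[[[0.01,0.01,0,0,0,0,0.05],[0.0064,0.0125,0,0,0,0,0.05],[0.0,0.0,0,0,0,0,0.05],[0,0,0,0,0,0,0.05],[0,0,0,0,0,0,0.05]]]' 25
```

```text
time: 29.62
position: [0.5231, 0.0916, 0.1468]
tool_rot: [0.016, 1.0, 0.0, 0.004]
ft_force: [6.2, 3.7, -1.7]
grip_width: 0.0165
grip_force: 25.0
time: 30.25
position: [0.5059, 0.1155, 0.1467]
tool_rot: [0.015, 1.0, 0.001, 0.001]
ft_force: [3.7, 3.5, 1.2]
grip_width: 0.0166
grip_force: 25.0
```

```bash
python3 -m pendant '[[[0.0022,0.0139,0,0,0,0,0.05],[0,0,0,0,0,0,0.05],[-0.0003,0.0035,0,0,0,0,0.05],[0,0,0,0,0,0,0.05],[0,0,0,0,0,0,0.05]]]' 25
```

```text
time: 30.88
position: [0.5041, 0.1324, 0.1467]
tool_rot: [0.015, 1.0, 0.0, 0.0]
ft_force: [3.9, -0.4, 3.8]
grip_width: 0.0165
grip_force: 25.0
```

```bash
python3 -m pendant '[[[-0.0006,0.0035,0,0,0,0,0.05],[-0.0012,0.0035,0,0,0,0,0.05],[-0.0004,0.0015,0,0,0,0,0.05],[0,0,0,0,0,0,0.05],[0,0,0,0,0,0,0.05]]]' 25
```

```text
time: 31.5
position: [0.5055, 0.1404, 0.1466]
tool_rot: [0.015, 1.0, -0.0, -0.001]
ft_force: [1.5, -1.3, 6.3]
grip_width: 0.016
grip_force: 25.0
```

No stop at q≈0, so it started 1.39 turns open. One more turn clockwise.

```bash
python3 -m pendant '[[[-0.0061,0.0144,0,0,0,0,0.05],[-0.01,0.01,0,0,0,0,0.05],[-0.0125,0.0064,0,0,0,0,0.05],[-0.0139,0.0022,0,0,0,0,0.05],[-0.0139,-0.0022,0,0,0,0,0.05]]]' 25
python3 -m pendant '[[[-0.0125,-0.0064,0,0,0,0,0.05],[-0.01,-0.01,0,0,0,0,0.05],[-0.0064,-0.0125,0,0,0,0,0.05],[-0.0022,-0.0139,0,0,0,0,0.05],[0.0022,-0.0139,0,0,0,0,0.05]]]' 25
```

```text
time: 32.12
position: [0.5605, 0.1721, 0.1466]
tool_rot: [0.016, 1.0, 0.002, -0.003]
ft_force: [-1.5, 4.4, 8.3]
grip_width: 0.0159
grip_force: 25.0
time: 32.75
position: [0.5911, 0.1127, 0.1467]
tool_rot: [0.015, 1.0, 0.001, 0.0]
ft_force: [2.1, 2.5, 5.7]
grip_width: 0.0163
grip_force: 25.0
```

```bash
python3 -m pendant '[[[0.0064,-0.0125,0,0,0,0,0.05],[0.01,-0.01,0,0,0,0,0.05],[0.0125,-0.0064,0,0,0,0,0.05],[0.0139,-0.0022,0,0,0,0,0.05],[0.0139,0.0022,0,0,0,0,0.05]]]' 25
python3 -m pendant '[[[0.0125,0.0064,0,0,0,0,0.05],[0.01,0.01,0,0,0,0,0.05],[0.0064,0.0125,0,0,0,0,0.05],[0,0,0,0,0,0,0.05],[0,0,0,0,0,0,0.05]]]' 25
```

```text
time: 33.38
position: [0.5326, 0.0864, 0.1467]
tool_rot: [0.016, 1.0, 0.002, 0.0]
ft_force: [5.9, 9.9, 2.0]
grip_width: 0.0159
grip_force: 25.0
time: 34.0
position: [0.5057, 0.1157, 0.1467]
tool_rot: [0.016, 1.0, 0.001, 0.001]
ft_force: [4.9, 3.4, 3.8]
grip_width: 0.0161
grip_force: 25.0
```

```bash
python3 -m pendant '[[[0.0016,0.007,0,0,0,0,0.05],[0.0006,0.0069,0,0,0,0,0.05],[0,0,0,0,0,0,0.05],[0,0,0,0,0,0,0.05],[0,0,0,0,0,0,0.05]]]' 25
python3 -m pendant '[[[0,0.002,0,0,0,0,0.05],[0,0.002,0,0,0,0,0.05],[0,0.001,0,0,0,0,0.05],[0,0,0,0,0,0,0.05],[0,0,0,0,0,0,0.05]]]' 25
```

```text
time: 34.62
position: [0.5039, 0.1289, 0.1467]
tool_rot: [0.015, 1.0, 0.0, 0.001]
ft_force: [5.0, 1.6, 3.8]
grip_width: 0.016
grip_force: 25.0
time: 35.25
position: [0.5039, 0.1305, 0.1467]
tool_rot: [0.014, 1.0, -0.003, 0.0]
ft_force: [4.1, -10.3, 5.9]
grip_width: 0.0164
grip_force: 25.0
```

```bash
python3 -m pendant '[[[0,0.002,0,0,0,0,0.05],[0,0.001,0,0,0,0,0.05],[0,0,0,0,0,0,0.05],[0,0,0,0,0,0,0.05],[0,0,0,0,0,0,0.05]]]' 25
```

```text
time: 35.88
position: [0.504, 0.1308, 0.1467]
tool_rot: [0.013, 1.0, -0.006, -0.0]
ft_force: [3.7, -19.5, 6.5]
grip_width: 0.0165
grip_force: 25.0
```

The stop is confirmed: TCP held at (0.504, 0.131) with the force rising to 20 N. Backing off two full turns.

```bash
python3 -m pendant '[[[-0.0022,-0.0219,0,0,0,0,0.05],[-0.0064,-0.0125,0,0,0,0,0.05],[-0.01,-0.01,0,0,0,0,0.05],[-0.0125,-0.0064,0,0,0,0,0.05],[-0.0139,-0.0022,0,0,0,0,0.05]]]' 25
python3 -m pendant '[[[-0.0139,0.0022,0,0,0,0,0.05],[-0.0125,0.0064,0,0,0,0,0.05],[-0.01,0.01,0,0,0,0,0.05],[-0.0064,0.0125,0,0,0,0,0.05],[-0.0022,0.0139,0,0,0,0,0.05]]]' 25
python3 -m pendant '[[[0.0022,0.0139,0,0,0,0,0.05],[0.0064,0.0125,0,0,0,0,0.05],[0.01,0.01,0,0,0,0,0.05],[0.0125,0.0064,0,0,0,0,0.05],[0.0139,0.0022,0,0,0,0,0.05]]]' 25
python3 -m pendant '[[[0.0139,-0.0022,0,0,0,0,0.05],[0.0125,-0.0064,0,0,0,0,0.05],[0.01,-0.01,0,0,0,0,0.05],[0.0064,-0.0125,0,0,0,0,0.05],[0.0022,-0.0139,0,0,0,0,0.05]]]' 25
```

```text
time: 36.5
position: [0.5438, 0.0838, 0.1466]
tool_rot: [0.016, 1.0, 0.001, -0.004]
ft_force: [-2.0, 6.0, 11.6]
grip_width: 0.0164
grip_force: 25.0
time: 37.12
position: [0.5938, 0.1246, 0.1467]
tool_rot: [0.015, 1.0, -0.001, 0.0]
ft_force: [4.2, -3.6, 4.4]
grip_width: 0.0164
grip_force: 25.0
time: 37.75
position: [0.5492, 0.1736, 0.1467]
tool_rot: [0.015, 1.0, 0.001, 0.0]
ft_force: [2.2, -0.0, 6.4]
grip_width: 0.0164
grip_force: 25.0
time: 38.38
position: [0.5038, 0.1286, 0.1467]
tool_rot: [0.015, 1.0, 0.001, 0.001]
ft_force: [6.5, 3.0, 1.9]
grip_width: 0.0166
grip_force: 25.0
```

One turn is back off; the second is the same.

```bash
python3 -m pendant '[[[-0.0022,-0.0139,0,0,0,0,0.05],[-0.0064,-0.0125,0,0,0,0,0.05],[-0.01,-0.01,0,0,0,0,0.05],[-0.0125,-0.0064,0,0,0,0,0.05],[-0.0139,-0.0022,0,0,0,0,0.05]]]' 25
python3 -m pendant '[[[-0.0139,0.0022,0,0,0,0,0.05],[-0.0125,0.0064,0,0,0,0,0.05],[-0.01,0.01,0,0,0,0,0.05],[-0.0064,0.0125,0,0,0,0,0.05],[-0.0022,0.0139,0,0,0,0,0.05]]]' 25
python3 -m pendant '[[[0.0022,0.0139,0,0,0,0,0.05],[0.0064,0.0125,0,0,0,0,0.05],[0.01,0.01,0,0,0,0,0.05],[0.0125,0.0064,0,0,0,0,0.05],[0.0139,0.0022,0,0,0,0,0.05]]]' 25
python3 -m pendant '[[[0.0139,-0.0022,0,0,0,0,0.05],[0.0125,-0.0064,0,0,0,0,0.05],[0.01,-0.01,0,0,0,0,0.05],[0.0064,-0.0125,0,0,0,0,0.05],[0.0022,-0.0139,0,0,0,0,0.05]]]' 25
python3 -m pendant '[[[0,0,0,0,0,0,0.05],[0,0,0,0,0,0,0.05],[0,0,0,0,0,0,0.05],[0,0,0,0,0,0,0.05],[0,0,0,0,0,0,0.05]]]' 25
python3 - <<'E'
from h import *
w=cam("wrist");s=cam("scene");t=cam("top")
out=np.zeros((600,800,3),np.uint8);out[:330,:440]=cv2.resize(w["img"],(440,330));out[330:600,:360]=cv2.resize(t["img"],(360,270))
out[:280,450:800]=cv2.resize(s["img"][195:295,230:355],(350,280));out[330:600,400:760]=cv2.resize(s["img"],(360,270))
cv2.imwrite("pics/m8.png",out);o=get_obs();print(o["position"],o["grip_force"])
E
```

```text
time: 39.0
position: [0.5441, 0.0837, 0.1466]
tool_rot: [0.016, 1.0, 0.002, -0.003]
ft_force: [-2.0, 7.7, 11.7]
grip_width: 0.0163
grip_force: 25.0
time: 39.62
position: [0.5937, 0.1242, 0.1467]
tool_rot: [0.015, 1.0, -0.001, 0.0]
ft_force: [3.4, -3.8, 6.4]
grip_width: 0.0164
grip_force: 25.0
time: 40.25
position: [0.5497, 0.1736, 0.1467]
tool_rot: [0.016, 1.0, 0.001, 0.0]
ft_force: [3.1, 2.0, 6.3]
grip_width: 0.0164
grip_force: 25.0
time: 40.88
position: [0.5038, 0.1284, 0.1467]
tool_rot: [0.016, 1.0, 0.0, 0.001]
ft_force: [7.2, 3.0, 2.2]
grip_width: 0.0163
grip_force: 25.0
time: 41.5
position: [0.5039, 0.1274, 0.1466]
tool_rot: [0.015, 1.0, -0.001, 0.0]
ft_force: [3.1, -2.9, 5.0]
grip_width: 0.0165
grip_force: 25.0
[0.50394442 0.12741852 0.14665727] 25.000804115552455
```

View pics/m8.png

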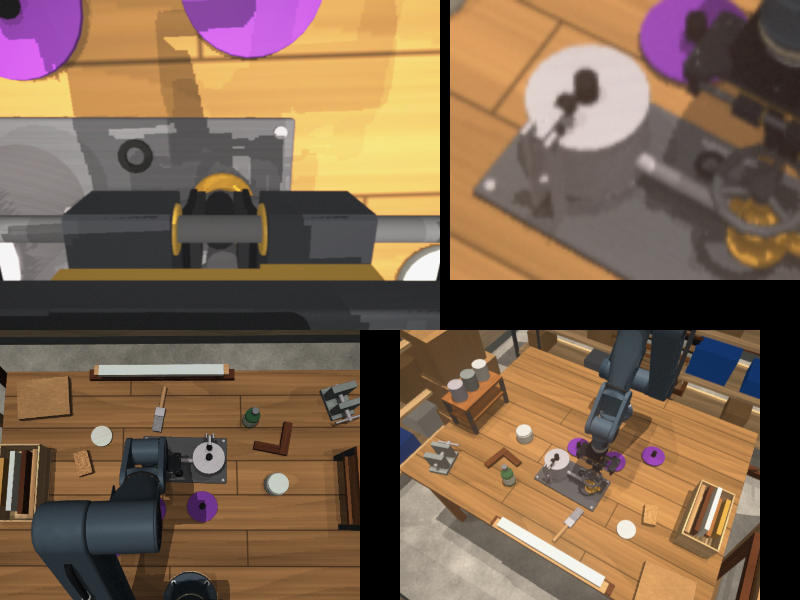

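Everything is in place: the lid is on, the clamp is down, the handle is held on the robot's side and the bystanders have not moved. It is about 3 mm past the stop's bearing, so I'll trim it by 2 mm, settle and hand in.

```bash
python3 -m pendant '[[[0,0.002,0,0,0,0,0.05],[0,0,0,0,0,0,0.05],[0,0,0,0,0,0,0.05],[0,0,0,0,0,0,0.05],[0,0,0,0,0,0,0.05]]]' 25
python3 -c "from rig import hand_in;print(hand_in())"
```

```text
time: 42.28
position: [0.5039, 0.1296, 0.1466]
tool_rot: [0.015, 1.0, -0.001, 0.0]
ft_force: [4.0, -1.6, 5.3]
grip_width: 0.0161
grip_force: 25.0
the job is handed in; nothing more can be done
None
```

I handed the job in at about 42 s: the lid is seated, the clamp is down on its stop, and the valve was closed to its stop and backed off two turns, with the crank handle still gripped at 25 N; `hand_in()` gave no verdict.

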